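Ready the sample cool box and pick it up

ROBOT

A 6-joint arm with a two-finger parallel gripper is mounted at the origin on a cart in front of the work surface, level with it; the furniture and walls round the work are solid. World frame = base frame: x ahead of the robot, y to its left, z up, the work surface at z = 0. Lengths are in mm, angles in degrees, forces in N, time in s.
With the tool pointing down it reaches from about 350 to 850 mm from the base axis. Payload 8.1 kg.
Tool frame: the origin (TCP) lies midway between the tips of the shut fingers; the grasp point (between the pads) lies 19 mm behind it; x points along the fingers, y is the direction in which the jaws open and shut, and the axes are right-handed (so a half turn about x gives the same grasp; the last joint's range is limited). The gripper opens to 85 mm and grips with 20 to 120 N. Pads are 22 mm wide; open, the fingers measure 114 mm over their backs; the gripper's body (76 mm by 85 mm) begins 54 mm behind the grasp point. The pads swing forward as they close: fully open they stand 13 mm farther back than shut.
Start: joints at [60.768, 7.471, 85.268, -0, 87.261, -4.893], TCP at [247.263, 546.687, 231.292] pointing down, gripper open.
Joint ranges: [-169.43, 169.43], [-51.17, 129.36], [1.28, 143.12], [-76.62, 256.62], [0, 156.53], [-152.29, 152.29]. Speed limits (degrees/s): [136.94, 136.94, 159.86, 180, 180, 180].

INTERFACE

Orientations are given as [roll, pitch, yaw] about the fixed x, y, z axes, in that order (R = Rz(yaw) Ry(pitch) Rx(roll)).
In Python, from bench import r gives the robot as it stands.
- The arm moves only by the tool move_arm, never from a script. Its argument "deltas" is a list of rows, each a list of 2 entries, a list of its own where there are three numbers: the shift along the tool's x, y, z in mm, then the turn about the tool's x in degrees. A call has 1 to 12 rows; each row is the pose to reach, as a shift and turn from the pose measured when the call began, along the tool's axes at that moment; what a row does not reach only later rows make up. A row lasts 1/8 s, in which the tool goes at most 62.5 mm and 10.7 degrees, less where a joint would pass 70% of its speed; a pose out of reach is approached as far as the arm can. A call with a gripper value outside its range is refused whole. "jaw" is the opening, from -1 (shut) to 1 (fully open), set as the call begins (left out, the last holds). The fingers move at their own pace and stop on an object; "squeeze" is the grip in N (left out, the last holds). Time passes only in rows, so rows that repeat a pose let the fingers close. It gives the time, the measured TCP pose, the force and the opening at its end, in the units of the state.
- r.sense(): the state, without advancing time (a new reading comes with each control period).
- r.snapshot(name): name is "side" or "top" or "wrist"; returns (picture, depth): 420x560x3 uint8, red, green, blue; 420x560 float32, mm along the optical axis (not along the pixel's ray), 0 where there is no reading.
- r.get_calibration(name): a dict with "fovy" (degrees; the focal length in pixels is half the picture's height over the tangent of half this angle, whatever the lens; pixels are square), "cx", "cy" (the principal point, pixels), "position" and "attitude" of the camera in the world; the wrist camera has in their place "tool_from_camera" (4x4, takes a point from camera to tool coordinates, whose origin is the TCP and whose axes are the tool frame's). Camera axes: x right, y down, z forward; pixel columns grow to the right and rows downward; lengths in mm; the calibration is good to about 2 mm. A picture is of the moment at which its call begins: read the wrist's pose just before it. get_calibration takes no time and is no camera call.
- r.hand_in(): hands the job in, once; it reports no verdict.
The state is a dict: "time": time; "joint_pos": joint angles; "qd": joint speeds; "joint_efforts": joint torques, N m; "tool_pos": TCP position; "tcp_rot": TCP orientation; "ft_force": force on the tool from outside, world axes, zero at the start; "wrist_torque": the same for the moment, N m; "finger_gap": finger opening in mm.
Only numpy, scipy, OpenCV 4.12 (cv2) and the standard library are available. Lean on these libraries where they do the work, as an engineer would, in place of code of your own. Each camera call takes 0.05 s, during which the arm holds its last target. There are 200 camera calls.

TASK

Get the sample cool box ready and pick it up: stand the small amber bottle that was left on its lid upright on the table clear of the box, and press both front clips fully shut, because the lid carries the box only when it is clipped. Then lift the box by the handle on its lid, about 10 cm straight up off the table, and finish still holding it there, steady and level. Keep the bottle upright all the way and leave the other things on the table alone.

Things in the scene. Friction and masses are not known exactly. Their poses are not given: they have to be found in the camera images.
- cool_box: Sample cool box on the table, loose, 0.6 to 1.0 kg: blue box, white lid, 208 mm deep (x), 298 wide (y), lid top at z = 165 mm. Origin: centre of underside, z up. Its front (-x, with two clips) faces the robot, turned up to 17 deg. Box front x = -98, lid front x = -102 mm. Bar handle along y in the middle of the lid; centre of mass straight below the handle's middle within a few mm.
- handle (a point): Middle of the grip bar of the cool box's handle, at the box's x = 2, y = 0, z = 183 mm. Axes as the box. The bar runs along y, straight for about 120 mm; it is 16 mm thick along x and spans z = 177 to 188 mm, with 12 mm of air between bar and lid top. Fixed to the lid.
- cool_box_lid (a joint): Lid, hinged along the rear top edge of the box (its x = 106, z = 136 mm), rad: 0 shut, up to 1.75 open. Lies shut at the start. With both clips open it swings up when lifted by the handle; a shut clip hooks it to the box (1 to 2 mm of play).
- cool_box_clip_1 (a joint): Flap clip on the lid's front at the box's y = +90 mm, rad: 0 shut (flat on the front), 1.22 = lower end swung out to -x. Starts at 0.5 to 1.0. Hinge along y at x = -104, z = 150; 24 wide, 4 thick, reaches 45 from the hinge; shut, outer face at x = -108. Stays where left; about 1 N swings it. Press it down, then in until it stops: its lip then sits under a keeper (a level push on a wide open flap may just shove the box).
- cool_box_clip_2 (a joint): The same clip at the box's y = -90 mm.
- amber_bottle: Small amber bottle with a screw cap, 84 mm tall, 0.085 kg, loose, standing upright on the front half of the lid right in front of the handle. Body 37 mm diameter; the slippery shoulder slopes in from 54 to 69 mm; cap 24 mm diameter from 69 to 83 mm above its underside, best gripped there. Origin: centre of its underside, +z up.
- wipes_tub: Bystander: canister of wipes, 85 mm diameter, 150 mm tall, at the far left of the cool box. Origin: centre of its underside.
- specimen_cup_1: Bystander: specimen cup with screw lid, 66 mm diameter, 75 mm tall, beyond the cool box, on its left or its right. Origin: centre of its underside.
- specimen_cup_2: Bystander: a second specimen cup of the same size on the other side. Origin: centre of its underside.
Not all that is in view belongs to the job. What is shaped like the amber_bottle but green, purple or turquoise is not meant.

How it is judged (in metres and radians):
On the way:
1. the bottle stands upright on the table and both clips are shut, the box still standing on the table (height (world z) of amber_bottle between -0.01 and 0.015 m and angle between amber_bottle's own z axis and vertical below 0.15 rad and linear speed of amber_bottle below 0.05 m/s and contact force between amber_bottle and cool_box below 0.2 N and value of joint each of cool_box_clip_1, cool_box_clip_2 below 0.1 rad and value of joint cool_box_lid below 0.06 rad and height (world z) of cool_box below 0.01 m), for 0.2 s.
At the end, for the whole second after the job is handed in: Box held by the fingers, underside 60 to 160 mm up, tilt under 0.12 rad, slower than 30 mm/s and 0.15 rad/s, touching no bottle or bystander; clips within 0.10 rad and lid within 0.06 rad of shut; bottle at rest on the table within 0.15 rad of upright, clear of the box (height (world z) of cool_box between 0.06 and 0.16 m and angle between cool_box's own z axis and vertical below 0.12 rad and linear speed of cool_box below 0.03 m/s and angular speed of cool_box below 0.15 rad/s and contact force between the fingers and cool_box above 3 N and value of joint each of cool_box_clip_1, cool_box_clip_2 below 0.1 rad and value of joint cool_box_lid below 0.06 rad and height (world z) of amber_bottle between -0.01 and 0.015 m and angle between amber_bottle's own z axis and vertical below 0.15 rad and linear speed of amber_bottle below 0.05 m/s and contact force between amber_bottle and cool_box below 0.2 N and contact force between cool_box and wipes_tub below 0.2 N and contact force between cool_box and specimen_cup_1 below 0.2 N and contact force between cool_box and specimen_cup_2 below 0.2 N); the arm keeps its last pose, push and grip.
It fails at once if the cool box is lifted while a clip is open or before the bottle is off the lid (height (world z) of cool_box above 0.02 m and (value of joint any of cool_box_clip_1, cool_box_clip_2 above 0.3 rad or height (world z) of amber_bottle above 0.1 m)).
It fails at once if the cool box is tipped by more than 0.3 rad (17 degrees) (angle between cool_box's own z axis and vertical above 0.3 rad).
It fails at once if the bottle is tipped by more than 0.6 rad (34 degrees) (angle between amber_bottle's own z axis and vertical above 0.6 rad).
It fails at once if a specimen cup or the wipes canister is shifted by more than 30 mm (distance of any of wipes_tub, specimen_cup_1, specimen_cup_2 from where it was at the start of the episode above 0.03 m).
It also fails if it takes over 72 s, if anything falls off the work surface, if the arm or the gripper's body presses on something with over 40 N, if the wrist force passes 120 N, or if a joint passes its speed limit or range.

## Working session

There is one attempt and no reset: what is moved stays moved. The work goes in short steps, Python scripts to look and compute and a tool call to move; the robot and the scene stay as the last step left them, time stands still between calls to the robot, and variables do not carry over. Pictures are saved under pics/ and viewed, about 8 in all and at most 12, crops included, and the job is handed in when it is done.

Besides the shell and the picture viewer there is one more tool, called after "Call:" as name([rows], argument=value, ...), one row to a line, values as JSON. move_arm: Moves the arm, as the interface text tells. Its arguments: {"type":"object","properties":{"deltas":{"type":"array","items":{"type":"array"}},"jaw":{"type":"number"},"squeeze":{"type":"number"}},"required":["deltas"]}

```bash
mkdir -p pics; ls; cat > h.py <<'E'
import numpy as np, cv2
from scipy.spatial.transform import Rotation as R
from bench import r
def T_tool(s):
    T=np.eye(4); T[:3,:3]=R.from_euler('xyz',s['tcp_rot'],degrees=True).as_matrix(); T[:3,3]=s['tool_pos']; return T
def snap(n,save=None):
    s=r.sense(); p,d=r.snapshot(n); c=r.get_calibration(n)
    if save: cv2.imwrite('pics/'+save,p[:,:,::-1])
    f=210/np.tan(np.radians(c['fovy']/2))
    if n=='wrist': M=T_tool(s)@np.array(c['tool_from_camera'])
    else:
        M=np.eye(4); a=np.array(c['attitude'])
        M[:3,:3]=a if a.shape==(3,3) else R.from_euler('xyz',a,degrees=True).as_matrix(); M[:3,3]=c['position']
    v,u=np.mgrid[:420,:560]
    P=np.stack([(u-c['cx'])/f*d,(v-c['cy'])/f*d,d],-1)@M[:3,:3].T+M[:3,3]
    P[d==0]=np.nan
    return p,d,P,M,f,c
E
python3 - <<'E'
from h import *
s=r.sense(); print(s)
for n in ['top','side']:
    p,d,P,M,f,c=snap(n,n+'1.png'); print(c); np.savez(n+'1.npz',p=p,P=P)
    print(n,P[210,280])
a=[cv2.imread('pics/%s1.png'%n) for n in ['top','side']]
E
```

```text
pics
{'time': 0.0, 'joint_pos': array([ 6.07670483e+01,  7.51583798e+00,  8.53291783e+01,  1.87234831e-04,
        8.72615422e+01, -4.89323267e+00]), 'qd': array([0.11128356, 0.0602587 , 0.11507228, 0.11519906, 0.02899849,
       0.03913445]), 'joint_efforts': array([ 1.51939485e-04, -5.69410086e+01, -5.00547802e+01, -1.43525563e-04,
        1.50642759e-02, -1.50297575e-05]), 'tool_pos': array([246.99874392, 546.19876866, 230.23779154]), 'tcp_rot': array([ -94.99378344,   89.89344135, -119.3335116 ]), 'ft_force': array([ 0.7457051 , -0.40245769,  0.10068133]), 'wrist_torque': array([-0.01422648,  0.02884211,  0.00805258]), 'finger_gap': 85.32420902435422}
{'fovy': 50.045581593066736, 'cx': 284.6761579348394, 'cy': 207.75178421575882, 'position': array([ 331.16027103,  -72.57591188, 1495.57497248]), 'attitude': array([-169.70030999,   -0.33260866,  -90.4801661 ])}
top [566.5904853  -68.21691659 162.39704274]
{'fovy': 45.168090008581416, 'cx': 286.23739927038866, 'cy': 210.95108893331647, 'position': array([ 166.00888117, -504.02231078, 1225.79964941]), 'attitude': array([-150.85367526,   -0.2535144 ,  -43.13352959])}
side [563.36087281 -64.84709312 168.54405234]
```

View pics/top1.png

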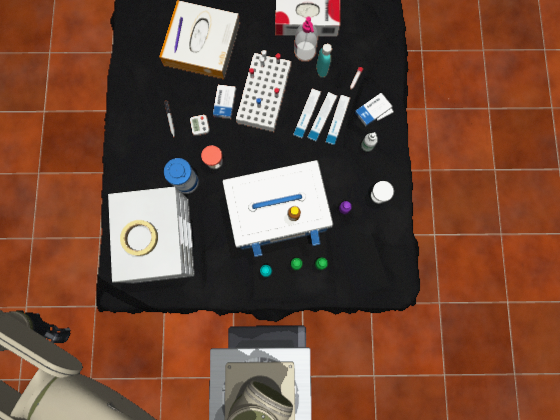

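View pics/side1.png

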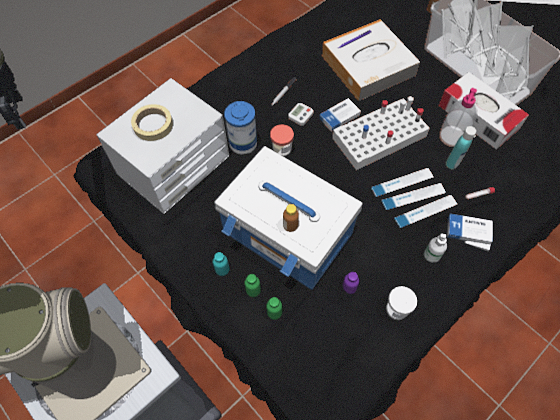

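The top view shows the box at about (278,203) px, the amber bottle at (294,212), and open clips at (257,250) and (315,238). The decoys are green (296,264), (321,264), turquoise (266,271) and purple (346,207).

```bash
cat > m.py <<'E'
from h import *
for n in ['top','side']:
    z=np.load(n+'1.npz'); p=z['p'].astype(int);P=z['P']
    hsv=cv2.cvtColor(z['p'],cv2.COLOR_RGB2HSV)
    X,Y,Z=P[...,0],P[...,1],P[...,2]
    reg=(X>350)&(X<750)&(Y>-300)&(Y<180)
    m=reg&(Z>155)&(Z<175)&(p.min(-1)>150)
    q=cv2.connectedComponentsWithStats(m.astype('uint8')); k=1+np.argmax(q[2][1:,4]); m=q[1]==k
    c,sz,a=cv2.minAreaRect(P[m][:,:2].astype('float32')); print(n,'lid',c,sz,a,np.median(Z[m]))
    mc=np.isfinite(Z)&(hsv[...,1]>90)&reg
    q=cv2.connectedComponentsWithStats(mc.astype('uint8'))
    for i in range(1,q[0]):
        if q[2][i,4]>15:
            mm=q[1]==i; print(q[3][i].round(),q[2][i,4],'hue',np.median(hsv[mm][:,0]),'med',np.nanmedian(P[mm],0).round(),'lo',np.nanpercentile(P[mm],3,0).round(),'hi',np.nanpercentile(P[mm],97,0).round())
E
python3 m.py
```

```text
top lid (590.1254272460938, -58.98527526855469) (209.3086395263672, 296.9114685058594) 12.253118515014648 164.62260933907282
[211. 162.] 70 hue 5.0 med [743. 156.  73.] lo [736. 133.  60.] hi [750. 177.  77.]
[277. 201.] 230 hue 105.0 med [590. -60. 187.] lo [ 573. -126.  175.] hi [607.   9. 192.]
[344. 207.] 133 hue 139.0 med [ 592. -276.   59.] lo [ 579. -295.   13.] hi [ 613. -262.   86.]
[294. 213.] 131 hue 17.0 med [ 546. -108.  227.] lo [ 534. -123.  192.] hi [563. -94. 250.]
[315. 236.] 160 hue 105.0 med [ 492. -174.  134.] lo [ 469. -212.   -2.] hi [ 522. -158.  153.]
[256. 248.] 170 hue 105.0 med [461.   4. 123.] lo [438. -26.  -0.] hi [483.  55. 152.]
[296. 263.] 132 hue 68.0 med [ 412. -117.   60.] lo [ 397. -139.   -0.] hi [ 430. -102.   87.]
[321. 263.] 137 hue 68.0 med [ 412. -197.   60.] lo [ 397. -221.    0.] hi [ 432. -181.   87.]
[266. 270.] 132 hue 89.0 med [391. -21.  60.] lo [375. -37.  -1.] hi [408.  -3.  86.]
side lid (594.8859252929688, -60.30464172363281) (209.89614868164062, 298.8483581542969) 11.49393081665039 166.4329976422939
[276. 140.] 67 hue 3.0 med [745. 149.  73.] lo [739. 131.  56.] hi [750. 170.  81.]
[290. 208.] 647 hue 106.0 med [ 576. -108.  190.] lo [ 538. -129.  175.] hi [608.   0. 250.]
[284. 253.] 1825 hue 107.0 med [ 504. -168.   65.] lo [ 451. -219.    1.] hi [697.  46. 150.]
[220. 264.] 327 hue 91.0 med [392. -30.  57.] lo [379. -40.   1.] hi [413.  17.  87.]
[350. 282.] 266 hue 138.0 med [ 592. -286.   61.] lo [ 583. -299.   10.] hi [ 612. -266.   86.]
[252. 285.] 308 hue 67.0 med [ 412. -128.   58.] lo [ 400. -138.    2.] hi [ 431. -101.   86.]
[274. 308.] 297 hue 67.0 med [ 412. -207.   60.] lo [ 400. -218.    2.] hi [ 432. -175.   86.]
```

```bash
cat >> h.py <<'E'
YAW=12.0; O=np.array([589.,-60.])
def w2b(p): 
    p=np.asarray(p,float); q=p.copy(); a=np.radians(YAW); q[:2]=np.array([[np.cos(a),np.sin(a)],[-np.sin(a),np.cos(a)]])@(p[:2]-O); return q
def b2w(p):
    p=np.asarray(p,float); q=p.copy(); a=np.radians(YAW); q[:2]=O+np.array([[np.cos(a),-np.sin(a)],[np.sin(a),np.cos(a)]])@p[:2]; return q
def plan(wps,axis=None):
    """world waypoints -> tool deltas; axis: wanted tool-y heading deg (mod 180)"""
    s=r.sense(); T=T_tool(s); y=T[:3,1]; h=np.degrees(np.arctan2(y[1],y[0]))
    print('t',round(s['time'],2),'tcp',np.round(s['tool_pos'],1),'axes',np.round(T[:3,:3],3).tolist(),'yhead',round(h,1),'F',np.round(s['ft_force'],1),'gap',round(s['finger_gap'],1),'j6',round(s['joint_pos'][5],1))
    if axis is not None:
        d=(axis-h+90)%180-90; print('turn about tool x (down):',round(-d,1),'or',round(-d+180*np.sign(d),1))
    for w in wps: print(np.round(T[:3,:3].T@(np.asarray(w)-s['tool_pos']),1).tolist())
E
python3 - <<'E'
from h import *
plan([(420,350,300),(546,-109,330),(546,-109,300)],axis=12+90)
z=np.load('top1.npz');P=z['P']
X,Y,Z=P[...,0],P[...,1],P[...,2]
for x in range(340,520,30): print(x,[ (y,int(np.nanmax(Z[(abs(X-x)<15)&(abs(Y-y)<15)],initial=-9))) for y in range(60,340,30)])
m=(Z>233)&(Z<256)&(abs(X-548)<40)&(abs(Y+108)<40); print('cap',np.nanmedian(P[m],0),m.sum(),P[m].min(0),P[m].max(0))
z=np.load('side1.npz');P=z['P']; Z=P[...,2]
m=(Z>233)&(Z<256)&(abs(P[...,0]-548)<40)&(abs(P[...,1]+108)<40); print('cap',np.nanmedian(P[m],0),m.sum(),P[m].min(0),P[m].max(0))
E
```

```text
t 0.1 tcp [247.  546.2 230.3] axes [[-0.001, 0.412, 0.911], [-0.001, 0.911, -0.412], [-1.0, -0.002, -0.0]] yhead 65.7 F [-0.6  0.7  0.5] gap 85.1 j6 -4.9
turn about tool x (down): -36.3 or 143.7
[-69.5, -107.6, 238.5]
[-98.9, -474.0, 542.4]
[-68.9, -473.9, 542.4]
340 [(60, 23), (90, 23), (120, 22), (150, 21), (180, 21), (210, 17), (240, 14), (270, 13), (300, 13), (330, 10)]
370 [(60, 22), (90, 20), (120, 24), (150, 25), (180, 21), (210, 187), (240, 191), (270, 190), (300, 191), (330, 190)]
400 [(60, 22), (90, 23), (120, 24), (150, 30), (180, 22), (210, 189), (240, 191), (270, 191), (300, 192), (330, 193)]
430 [(60, 19), (90, 20), (120, 23), (150, 24), (180, 30), (210, 187), (240, 191), (270, 192), (300, 204), (330, 215)]
460 [(60, 168), (90, 21), (120, 18), (150, 29), (180, 32), (210, 169), (240, 193), (270, 192), (300, 215), (330, 216)]
490 [(60, 172), (90, 19), (120, 18), (150, 26), (180, 22), (210, 171), (240, 191), (270, 191), (300, 215), (330, 191)]
cap [ 551.22680275 -107.98545466  246.63064738] 59 [ 540.60341174 -119.37269046  237.22418367] [563.25557018 -96.68538387 251.34104436]
cap [ 553.99518688 -112.19375848  247.33412922] 101 [ 543.33585296 -122.28498569  233.74231769] [566.78892811 -98.43793949 253.61158778]
```

Call:
move_arm([
  [[-50,-10,20],0],
  [[-100,-40,70],0],
  [[-105,-80,120],-5],
  [[-105,-120,170],-10],
  [[-105,-160,215],-15],
  [[-105,-200,260],-20],
  [[-105,-245,305],-25],
  [[-105,-290,350],-30],
  [[-105,-335,395],-36],
  [[-105,-380,445],-36],
  [[-105,-425,500],-36],
  [[-105,-465,530],-36],
], jaw=1)

```text
time: 1.6
tool_pos: [534.6, -84.1, 335.4]
tcp_rot: [-155.0, 89.9, -143.4]
ft_force: [0.0, 0.9, -0.2]
finger_gap: 85.1
```

```bash
python3 - <<'E'
from h import *
p,d,P,M,f,c=snap('wrist','w1.png'); np.savez('w1.npz',p=p,P=P); print(f,c['tool_from_camera'])
Z=P[...,2]; hsv=cv2.cvtColor(p,cv2.COLOR_RGB2HSV)
m=(Z>236)&(Z<258)&(hsv[...,1]>90)&(abs(P[...,0]-550)<40)&(abs(P[...,1]+110)<40)
print('cap',m.sum(),np.median(P[m],0) if m.any() else '')
plan([(550,-109,330),(550,-109,222)],axis=102)
E
```

```text
322.7820140012164 [[ 9.56179983e-05 -2.91499063e-01  9.56571109e-01 -1.41264779e+02]
 [ 9.99999864e-01  5.17710325e-04  5.78044733e-05  8.30813714e-01]
 [-5.12076689e-04  9.56570974e-01  2.91499073e-01 -7.54946642e+01]
 [ 0.00000000e+00  0.00000000e+00  0.00000000e+00  1.00000000e+00]]
cap 639 [ 548.48949597 -110.23917315  246.2124738 ]
t 1.65 tcp [535.2 -91.2 334.4] axes [[-0.002, -0.198, 0.98], [-0.005, 0.98, 0.198], [-1.0, -0.005, -0.003]] yhead 101.4 F [-4.2 -4.3 -1.2] gap 85.4 j6 -116.3
turn about tool x (down): -0.6 or 179.4
[4.5, -20.4, 11.0]
[112.5, -19.9, 11.4]
```

View pics/w1.png

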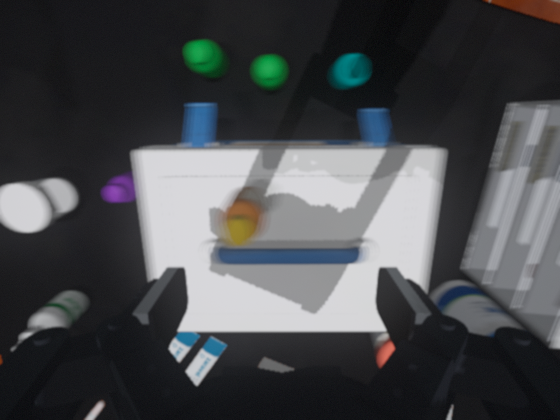

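The wrist view (arm still settling) shows the amber cap at (241,225), the handle bar at y≈256 and the clips at (199,125) and (376,127). I'll move above the bottle and measure again once the arm is still.

Call:
move_arm([
  [[10,-18,10],-0.6],
  [[30,-18,10],-0.6],
  [[30,-18,10],-0.6],
  [[30,-18,10],-0.6],
])

```text
time: 2.15
tool_pos: [548.2, -106.1, 304.8]
tcp_rot: [-127.3, 89.7, -115.3]
ft_force: [0.7, -0.4, -0.1]
finger_gap: 85.6
```

```bash
python3 - <<'E'
from h import *
p,d,P,M,f,c=snap('wrist','w2.png'); np.savez('w2.npz',p=p,P=P)
Z=P[...,2]; hsv=cv2.cvtColor(p,cv2.COLOR_RGB2HSV)
m=(Z>243)&(Z<254)&(hsv[...,1]>90)&(abs(P[...,0]-550)<40)&(abs(P[...,1]+110)<40)
print('captop',m.sum(),np.median(P[m],0),cv2.minEnclosingCircle(P[m][:,:2].astype('float32')))
k=m.astype(int); ys,xs=np.nonzero(m); print(xs.min(),xs.max(),ys.min(),ys.max())
# handle bar, lid
m=(Z>155)&(Z<175)&(p.min(-1)>130); cc=cv2.minAreaRect(P[m][:,:2].astype('float32')); print('lid',cc)
m=(Z>180)&(Z<195)&(hsv[...,1]>90)&(abs(hsv[...,0].astype(int)-107)<12)&(abs(P[...,0]-590)<50)
print('bar',m.sum(),cv2.minAreaRect(P[m][:,:2].astype('float32')),np.median(P[m],0))
plan([],axis=102)
E
```

```text
captop 909 [ 550.63715541 -108.93066484  246.41538753] ((551.6761474609375, -108.91374206542969), 11.950295448303223)
258 293 219 251
lid ((591.5986938476562, -58.637847900390625), (207.806396484375, 297.65289306640625), 11.977044105529785)
bar 2379 ((590.796142578125, -59.45133972167969), (15.072940826416016, 147.6254119873047), 11.917841911315918) [590.22839418 -61.48032854 186.39838021]
t 2.2 tcp [ 548.5 -106.2  305.3] axes [[-0.001, -0.209, 0.978], [-0.005, 0.978, 0.209], [-1.0, -0.005, -0.002]] yhead 102.1 F [-0.3  0.2  0.1] gap 85.5 j6 -118.1
turn about tool x (down): 0.1 or -179.9
```

View pics/w2.png

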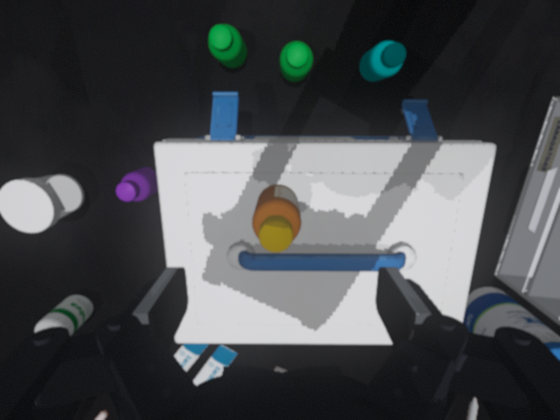

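The cap centre is at (551,-109), with its top at about z = 247. The box yaw is 12.0° and the handle's middle is at (591,-59). Next I descend and grip the cap.

Call:
move_arm([
  [[20,-3.3,2],0],
  [[50,-3.3,2],0],
  [[65,-3.3,2],0],
  [[74,-3.3,2],0],
  [[74,-3.3,2],0],
], jaw=1)

```text
time: 2.82
tool_pos: [550.9, -109.3, 230.9]
tcp_rot: [-123.7, 89.7, -111.7]
ft_force: [-0.4, -0.4, -0.4]
finger_gap: 85.5
```

Call:
move_arm([
  [[0,0,0],0],
  [[0,0,0],0],
  [[0,0,0],0],
  [[0,0,0],0],
  [[0,0,0],0],
  [[0,0,0],0],
], jaw=-1, squeeze=35)

```text
time: 3.58
tool_pos: [551.1, -109.4, 231.5]
tcp_rot: [-113.8, 89.7, -101.8]
ft_force: [0.1, -0.2, 3.8]
finger_gap: 21.9
```

Call:
move_arm([
  [[-15,0,0],0],
  [[-30,0,0],0],
  [[-30,0,0],0],
])

```text
time: 3.95
tool_pos: [552.2, -109.5, 263.9]
tcp_rot: [-81.1, 89.6, -69.1]
ft_force: [-0.0, -0.3, -0.6]
finger_gap: 22.1
```

```bash
python3 - <<'E'
from h import *
p,d,P,M,f,c=snap('side'); cv2.imwrite('pics/s2.png',cv2.resize(p[100:300,180:420],None,fx=3,fy=3)[:,:,::-1])
plan([(551,-109,340),(480,40,340),(415,125,340),(415,125,90),(415,125,70)],axis=102)
E
```

```text
t 4.0 tcp [ 551.8 -109.4  262.7] axes [[0.001, -0.209, 0.978], [-0.006, 0.978, 0.209], [-1.0, -0.006, -0.0]] yhead 102.1 F [ 0.8  0.3 -1.1] gap 22.0 j6 -118.3
turn about tool x (down): 0.1 or -179.9
[-77.3, 0.1, -0.7]
[-78.2, 160.6, -39.0]
[-78.8, 257.3, -84.8]
[171.2, 258.8, -84.7]
[191.2, 258.9, -84.7]
```

View pics/s2.png

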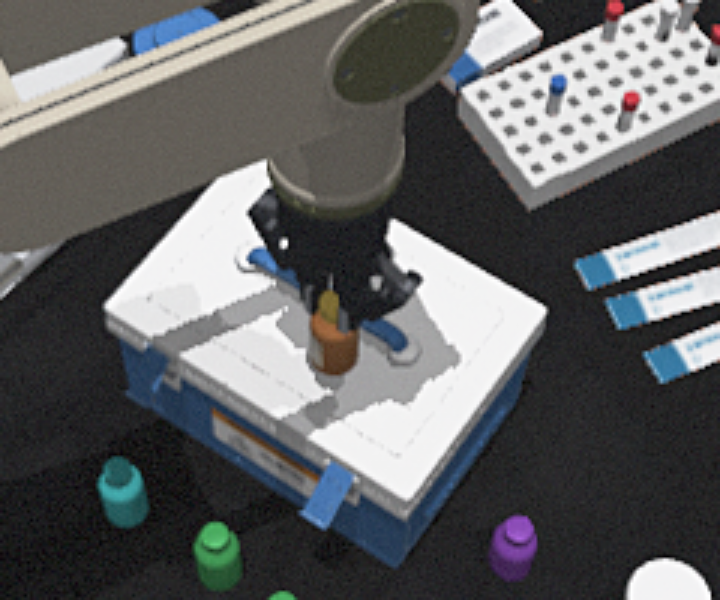

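The crop shows the bottle hanging upright in the grip at (333,340), clear of the lid. Next I carry it to the free spot on the front left.

Call:
move_arm([
  [[-15,0,0],0],
  [[-40,5,-2],0],
  [[-65,25,-8],0],
  [[-78,55,-18],0],
  [[-78,90,-30],0],
  [[-78,125,-41],0],
  [[-78,160,-53],0],
  [[-78,195,-64],0],
  [[-78,225,-74],0],
  [[-78,247,-81],0],
  [[-70,259,-85],0],
  [[-45,259,-85],0],
])

```text
time: 5.5
tool_pos: [415.0, 127.1, 307.2]
tcp_rot: [-65.3, 89.6, -53.2]
ft_force: [0.4, -0.1, -0.9]
finger_gap: 22.3
```

Call:
move_arm([
  [[30,0,0],0],
  [[60,0,0],0],
  [[90,0,0],0],
  [[120,0,0],0],
  [[150,0,0],0],
  [[180,0,0],0],
  [[200,0,0],0],
  [[210,0,0],0],
  [[212,0,0],0],
  [[212,0,0],0],
])

```text
time: 6.75
tool_pos: [416.4, 126.0, 95.9]
tcp_rot: [-58.5, 89.6, -46.3]
ft_force: [-0.4, 0.1, -1.1]
finger_gap: 21.7
```

```bash
python3 - <<'E'
from h import *
plan([(415,125,66)])
E
```

```text
t 6.75 tcp [416.4 126.   95.9] axes [[0.005, -0.21, 0.978], [-0.005, 0.978, 0.21], [-1.0, -0.006, 0.004]] yhead 102.1 F [-0.4  0.1 -1.1] gap 21.7 j6 -91.7
[29.9, -0.5, -1.6]
```

Call:
move_arm([
  [[10,0,0],0],
  [[18,0,0],0],
  [[24,0,0],0],
  [[27,0,0],0],
  [[29,0,0],0],
  [[30,0,0],0],
  [[30.5,0,0],0],
  [[30.5,0,0],0],
])

```text
time: 7.75
tool_pos: [417.4, 126.0, 66.5]
tcp_rot: [-48.1, 89.5, -36.0]
ft_force: [-1.1, -1.4, 4.7]
finger_gap: 22.0
```

```bash
python3 - <<'E'
from h import *
plan([(415,125,66)])
p,d,P,M,f,c=snap('side'); cv2.imwrite('pics/s3.png',cv2.resize(p[140:340,100:340],None,fx=3,fy=3)[:,:,::-1])
E
```

```text
t 7.75 tcp [417.4 126.   66.5] axes [[0.007, -0.21, 0.978], [-0.005, 0.978, 0.21], [-1.0, -0.006, 0.006]] yhead 102.1 F [-1.1 -1.4  4.7] gap 22.0 j6 -91.7
[0.5, -0.4, -2.6]
```

View pics/s3.png

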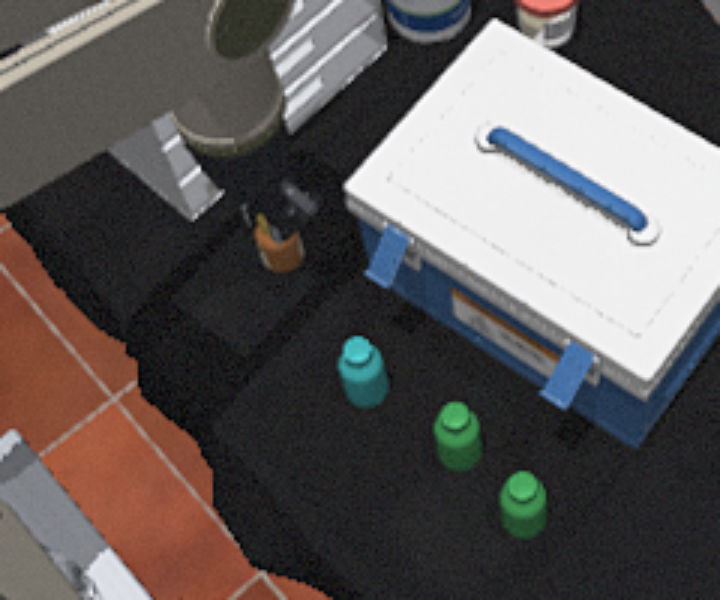

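The bottle stands on the table at (281,245), upright, with about 5 N of contact force. I release it and rise.

Call:
move_arm([
  [[0,0,0],0],
  [[0,0,0],0],
  [[0,0,0],0],
  [[0,0,0],0],
], jaw=0.2)

```text
time: 8.3
tool_pos: [417.3, 126.0, 66.4]
tcp_rot: [-49.2, 89.5, -37.1]
ft_force: [-0.4, 0.5, -0.8]
finger_gap: 51.4
```

Call:
move_arm([
  [[-15,0,0],0],
  [[-40,0,0],0],
  [[-80,0,0],0],
  [[-120,0,0],0],
  [[-160,0,0],0],
  [[-180,0,0],0],
  [[-180,0,0],0],
])

```text
time: 9.18
tool_pos: [417.3, 127.1, 249.2]
tcp_rot: [-32.1, 89.3, -19.9]
ft_force: [0.1, -0.6, -1.7]
finger_gap: 51.4
```

```bash
python3 - <<'E'
from h import *
p,d,P,M,f,c=snap('side','s4.png')
Z=P[...,2];hsv=cv2.cvtColor(p,cv2.COLOR_RGB2HSV)
m=(hsv[...,0]>5)&(hsv[...,0]<28)&(hsv[...,1]>120)&(abs(P[...,0]-416)<50)&(abs(P[...,1]-125)<60)
print('bottle',m.sum(),np.median(P[m],0),P[m].min(0),P[m].max(0))
p,d,P,M,f,c=snap('side')
# clips: blue points in front of lid in box frame, z 100..150
Q=P-np.array([589,-60,0]);a=np.radians(12);bx=Q[...,0]*np.cos(a)+Q[...,1]*np.sin(a);by=-Q[...,0]*np.sin(a)+Q[...,1]*np.cos(a)
for s in (90,-90):
    m=(abs(by-s)<18)&(bx<-104)&(bx>-160)&(P[...,2]>100)&(hsv[...,1]>90)
    print(s,m.sum(),np.round(np.c_[bx[m],by[m],P[m][:,2]][np.argsort(bx[m])][::max(1,m.sum()//12)]).tolist())
plan([b2w((-160,90,250)),b2w((-135,90,175)),b2w((-135,90,150))],axis=102)
E
```

```text
bottle 239 [417.99484824 116.56663306  60.33644973] [387.98660811  71.99420665  10.76905323] [446.66273079 180.76448482  90.72165732]
90 147 [[-135.0, 92.0, 124.0], [-131.0, 88.0, 123.0], [-128.0, 79.0, 117.0], [-126.0, 95.0, 128.0], [-124.0, 80.0, 131.0], [-121.0, 80.0, 132.0], [-119.0, 100.0, 133.0], [-117.0, 89.0, 136.0], [-114.0, 84.0, 138.0], [-112.0, 80.0, 138.0], [-109.0, 81.0, 143.0], [-107.0, 76.0, 150.0], [-105.0, 84.0, 148.0]]
-90 181 [[-142.0, -101.0, 134.0], [-138.0, -101.0, 133.0], [-134.0, -84.0, 138.0], [-131.0, -102.0, 131.0], [-128.0, -91.0, 135.0], [-125.0, -92.0, 136.0], [-122.0, -101.0, 137.0], [-119.0, -82.0, 136.0], [-117.0, -89.0, 146.0], [-113.0, -92.0, 144.0], [-110.0, -96.0, 149.0], [-108.0, -102.0, 152.0], [-104.0, -94.0, 153.0]]
t 9.28 tcp [415.9 126.8 246.1] axes [[0.006, -0.21, 0.978], [-0.005, 0.978, 0.21], [-1.0, -0.006, 0.005]] yhead 102.1 F [-0.7 -0.6  0.2] gap 51.4 j6 -91.6
turn about tool x (down): 0.1 or -179.9
[-3.2, -128.7, -29.8]
[71.9, -128.3, -5.2]
[96.9, -128.1, -5.3]
```

Call:
move_arm([
  [[0,-40,-20],0],
  [[0,-80,-20],0],
  [[0,-115,-10],0],
  [[30,-128,-2],0],
  [[65,-128,-2],0],
  [[85,-128,-2],0],
  [[98,-128,-2],0],
  [[108,-128,-2],0],
  [[118,-128,-2],0],
  [[128,-128,-2],0],
  [[134,-128,-2],0],
  [[134,-128,-2],0],
], jaw=-1)

```text
time: 10.78
tool_pos: [441.4, 0.7, 112.4]
tcp_rot: [-52.9, 89.6, -40.7]
ft_force: [-0.5, -0.2, -0.7]
finger_gap: -0.0
```

Call:
move_arm([
  [[0,0,3],0],
  [[0,0,6],0],
  [[0,0,9],0],
  [[0,0,11],0],
  [[0,0,11],0],
])

```text
time: 11.4
tool_pos: [452.4, 3.0, 112.6]
tcp_rot: [-51.1, 89.6, -39.0]
ft_force: [0.4, 0.7, -0.6]
finger_gap: 0.1
```

```bash
python3 - <<'E'
from h import *
s=r.sense(); print(w2b(s['tool_pos']),s['ft_force'])
p,d,P,M,f,c=snap('side'); cv2.imwrite('pics/s5.png',cv2.resize(p[140:340,160:400],None,fx=3,fy=3)[:,:,::-1])
E
```

```text
[-120.46960661   90.01931     112.60534335] [ 0.35377994  0.72081634 -0.59706567]
```

View pics/s5.png

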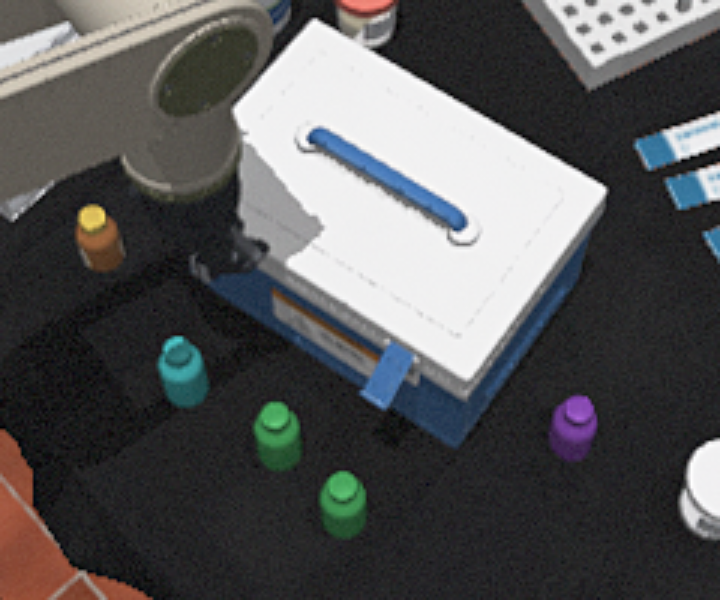

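The amber bottle stands upright and free at (100,240). The fingers are at clip 1 at (225,255). There is no stop force yet, so I push in further in small steps.

Call:
move_arm([
  [[0,0,2],0],
  [[0,0,3],0],
  [[0,0,3],0],
])

```text
time: 11.82
tool_pos: [455.4, 3.6, 112.6]
tcp_rot: [-50.9, 89.6, -38.8]
ft_force: [-0.4, 0.3, 0.7]
finger_gap: 0.2
```

Call:
move_arm([
  [[0,0,1.5],0],
  [[0,0,3],0],
  [[0,0,3],0],
])

```text
time: 12.2
tool_pos: [458.2, 4.4, 112.5]
tcp_rot: [-51.5, 89.6, -39.3]
ft_force: [-2.8, 0.5, 0.3]
finger_gap: -0.2
```

Call:
move_arm([
  [[0,0,1.5],0],
  [[0,0,3],0],
  [[0,0,3],0],
])

```text
time: 12.58
tool_pos: [461.3, 5.1, 112.5]
tcp_rot: [-50.0, 89.6, -37.9]
ft_force: [-1.6, -0.1, -1.0]
finger_gap: -0.1
```

Call:
move_arm([
  [[0,0,1],0],
  [[0,0,2],0],
  [[0,0,2],0],
])

```text
time: 12.95
tool_pos: [463.3, 5.6, 112.5]
tcp_rot: [-49.6, 89.6, -37.5]
ft_force: [-2.1, -0.2, -0.6]
finger_gap: 0.3
```

Call:
move_arm([
  [[0,0,1],0],
  [[0,0,2],0],
  [[0,0,2],0],
])

```text
time: 13.32
tool_pos: [465.6, 5.9, 112.6]
tcp_rot: [-48.5, 89.5, -36.4]
ft_force: [-2.1, 0.1, 1.2]
finger_gap: -0.1
```

```bash
cat > lid.py <<'E'
from h import *
for n in ['side','top']:
    p,d,P,M,f,c=snap(n); Z=P[...,2]
    reg=(P[...,0]>400)&(P[...,0]<750)&(P[...,1]>-300)&(P[...,1]<180)
    m=reg&(Z>155)&(Z<175)&(p.min(-1)>150)
    q=cv2.connectedComponentsWithStats(m.astype('uint8')); k=1+np.argmax(q[2][1:,4]); m=q[1]==k
    hsv=cv2.cvtColor(p,cv2.COLOR_RGB2HSV)
    b=reg&(Z>176)&(Z<195)&(hsv[...,1]>90)&(abs(hsv[...,0].astype(int)-107)<12)&(P[...,0]>530)
    print(n,cv2.minAreaRect(P[m][:,:2].astype('float32')),'bar',np.median(P[b],0),cv2.minAreaRect(P[b][:,:2].astype('float32'))[2])
s=r.sense(); print('tcp box',w2b(s['tool_pos']),s['ft_force'])
E
python3 lid.py
```

```text
side ((603.014404296875, -60.10978698730469), (209.36256408691406, 298.2723693847656), 10.36859130859375) bar [601.80580749 -66.63711665 187.7594132 ] 10.208259582519531
top ((598.850830078125, -58.54998779296875), (209.91168212890625, 297.0009460449219), 10.397379875183105) bar [597.99135208 -58.14609254 186.39510369] 10.373245239257812
tcp box [-107.04150332   90.14239789  112.65495733] [-1.25932571 -0.46592152  0.0147915 ]
```

The box has slid about 8 mm and turned −1.6°, so clip 1 is probably shut. I back off and look.

Call:
move_arm([
  [[0,0,-15],0],
  [[-20,0,-40],0],
  [[-80,-20,-40],0],
  [[-120,-60,-30],0],
  [[-120,-60,-30],0],
])

```text
time: 14.05
tool_pos: [451.4, -61.0, 237.8]
tcp_rot: [-37.7, 89.0, -25.7]
ft_force: [-0.6, 0.4, -0.3]
finger_gap: 0.3
```

```bash
python3 - <<'E'
from h import *
p,d,P,M,f,c=snap('side'); a=cv2.resize(p[190:310,200:330],None,fx=4,fy=4)
q,d,P,M,f,c=snap('wrist'); b=cv2.resize(q,(640,480))
b=b[:, :]; a=cv2.resize(p[200:300,200:320],(400,333)); b=cv2.resize(q,(400,300))
out=np.zeros((333,800,3),np.uint8); out[:,:400]=a; out[:300,400:]=b
cv2.imwrite('pics/s6.png',out[:,:,::-1])
E
python3 lid.py
```

```text
side ((603.3357543945312, -60.48529052734375), (207.6525115966797, 297.7986755371094), 9.631353378295898) bar [601.23438524 -67.01211727 187.80783393] 10.039985656738281
top ((600.3271484375, -58.35469055175781), (207.2838134765625, 297.7964782714844), 9.764161109924316) bar [598.60088539 -62.57878565 186.55768096] 10.106718063354492
tcp box [-138.06369095   31.43429566  231.54435024] [ 0.02732237 -0.11572874 -0.30816284]
```

View pics/s6.png

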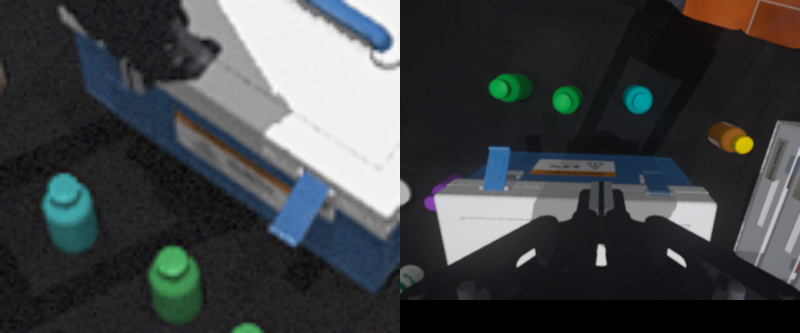

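Clip 1 looks flat, at (655,182) in the right half, while clip 2 is still out at (497,168). I check clip 1's angle by wrist depth.

```bash
sed -i 's/^YAW=.*/YAW=10.1; O=np.array([597.7,-59.7])/' h.py
cat > clip.py <<'E'
from h import *
p,d,P,M,f,c=snap('wrist'); hsv=cv2.cvtColor(p,cv2.COLOR_RGB2HSV)
B=P.copy(); a=np.radians(YAW); Q=P[...,:2]-O
B[...,0]=Q@[np.cos(a),np.sin(a)]; B[...,1]=Q@[-np.sin(a),np.cos(a)]
bl=(hsv[...,1]>90)&(abs(hsv[...,0].astype(int)-107)<12)
Z=B[...,2]
for s in (90,-90):
    m=bl&(abs(B[...,1]-s)<9)&(B[...,0]<-90)&(B[...,0]>-160)
    print(s,m.sum(),[(z,int((m&(abs(Z-z)<5)).sum()),*np.round(np.percentile(B[...,0][m&(abs(Z-z)<5)],[10,50,90]),0)) for z in range(80,156,10) if (m&(abs(Z-z)<5)).sum()>3])
m=bl&(abs(B[...,1]-55)<12)&(B[...,0]<-85)&(B[...,0]>-130); print('box face y=55',[(z,np.round(np.median(B[...,0][m&(abs(Z-z)<5)]),1)) for z in range(60,130,10)])
plan([b2w((-150,-90,200)),b2w((-132,-90,175)),b2w((-132,-90,112)),b2w((-112,-90,112))],axis=100.1)
E
python3 clip.py
```

```text
90 1088 [(80, 8, np.float64(-98.0), np.float64(-97.0), np.float64(-97.0)), (100, 8, np.float64(-113.0), np.float64(-112.0), np.float64(-112.0)), (110, 161, np.float64(-112.0), np.float64(-110.0), np.float64(-109.0)), (120, 105, np.float64(-110.0), np.float64(-109.0), np.float64(-109.0)), (130, 118, np.float64(-110.0), np.float64(-109.0), np.float64(-108.0)), (140, 154, np.float64(-109.0), np.float64(-108.0), np.float64(-108.0)), (150, 150, np.float64(-108.0), np.float64(-108.0), np.float64(-107.0))]
-90 1932 [(80, 57, np.float64(-97.0), np.float64(-97.0), np.float64(-97.0)), (130, 456, np.float64(-143.0), np.float64(-137.0), np.float64(-132.0)), (140, 506, np.float64(-129.0), np.float64(-123.0), np.float64(-118.0)), (150, 492, np.float64(-115.0), np.float64(-109.0), np.float64(-104.0))]
box face y=55 [(60, np.float64(-97.4)), (70, np.float64(-97.5)), (80, np.float64(-97.4)), (90, np.float64(-97.4)), (100, np.float64(-97.4)), (110, np.float64(-97.4)), (120, np.float64(-98.2))]
t 14.3 tcp [447.3 -57.8 231.3] axes [[0.004, -0.211, 0.977], [-0.004, 0.977, 0.211], [-1.0, -0.005, 0.003]] yhead 102.2 F [ 0.3 -0.1  0.3] gap -0.2 j6 -115.9
turn about tool x (down): 2.1 or -177.9
[31.9, -117.9, -6.6]
[56.9, -118.5, 11.3]
[119.9, -118.2, 11.1]
[120.0, -118.9, 31.1]
```

Clip 1 reads about 0.06 rad, and clip 2 about 0.95 rad. Clip 2 is next, with a 2° turn to match the new box yaw.

Call:
move_arm([
  [[10,-60,-10],1],
  [[20,-100,-5],2],
  [[35,-118,8],2],
  [[57,-118,12],2],
  [[70,-118,12],2],
  [[82,-118,12],2],
  [[94,-118,12],2],
  [[106,-118,12],2],
  [[115,-118,12],2],
  [[121,-118,12],2],
  [[121,-118,12],2],
])

```text
time: 15.68
tool_pos: [484.1, -170.9, 110.4]
tcp_rot: [-55.8, 89.7, -45.6]
ft_force: [-0.5, 0.0, 0.6]
finger_gap: 0.2
```

Call:
move_arm([
  [[0,0,4],0],
  [[0,0,8],0],
  [[0,0,12],0],
  [[0,0,15],0],
  [[0,0,15],0],
])

```text
time: 16.3
tool_pos: [499.1, -168.3, 110.5]
tcp_rot: [-55.1, 89.7, -44.9]
ft_force: [-1.4, -1.3, 0.1]
finger_gap: 0.1
```

Call:
move_arm([
  [[0,0,3],0],
  [[0,0,6],0],
  [[0,0,9],0],
  [[0,0,12],0],
  [[0,0,12],0],
])

```text
time: 16.92
tool_pos: [511.3, -166.0, 110.6]
tcp_rot: [-49.4, 89.7, -39.2]
ft_force: [-1.5, -1.3, 1.0]
finger_gap: 0.2
```

```bash
python3 lid.py
```

```text
side ((633.9708251953125, -137.8256072998047), (206.22695922851562, 127.28713989257812), 12.400440216064453) bar [594.02862206  13.46446898 179.59902421] 71.0533676147461
top ((610.1384887695312, -53.13508605957031), (208.4618682861328, 296.0320129394531), 12.584352493286133) bar [609.84222916 -50.83557889 186.36919682] 12.82866382598877
tcp box [-103.71317356  -89.46976803  110.69547158] [-0.92843289  0.26299736  0.2110345 ]
```

Call:
move_arm([
  [[0,0,-15],0],
  [[-20,0,-40],0],
  [[-80,20,-40],0],
  [[-130,70,-30],0],
  [[-130,120,-40],0],
  [[-130,120,-40],0],
])

```text
time: 17.77
tool_pos: [449.5, -52.0, 241.5]
tcp_rot: [-32.8, 89.5, -22.4]
ft_force: [-0.2, -0.5, -1.3]
finger_gap: 0.2
```

```bash
python3 lid.py
python3 - <<'E'
from h import *
p,d,P,M,f,c=snap('wrist','w3.png'); Z=P[...,2]; hsv=cv2.cvtColor(p,cv2.COLOR_RGB2HSV)
np.savez('w3.npz',p=p,P=P)
# box front plane: blue, z 40..95
m=(hsv[...,1]>90)&(abs(hsv[...,0].astype(int)-107)<12)&(Z>40)&(Z<95)&(P[...,0]<620)&(P[...,0]>430)
x,y=P[m][:,0],P[m][:,1]; k=np.ones(len(x),bool)
for _ in range(5):
    q=np.polyfit(y[k],x[k],1); e=x-np.polyval(q,y); k=abs(e-np.median(e[k]))<4
print('front: yaw',-np.degrees(np.arctan(q[0])),'y range',np.percentile(y[k],[1,99]),k.sum(),q)
E
```

```text
side ((614.7686157226562, -54.77967834472656), (208.818115234375, 299.18212890625), 12.214638710021973) bar [613.774262   -59.70857247 188.0525041 ] 12.949605941772461
top ((611.0819702148438, -53.05079650878906), (207.16050720214844, 296.4403076171875), 12.436087608337402) bar [610.55211768 -53.77541203 186.31250394] 12.510738372802734
tcp box [-144.70969109   31.17230601  240.14539993] [-0.44166662  0.71231797 -0.11646759]
front: yaw 12.421886335451415 y range [-212.74258345   64.07886136] 2693 [-2.20264747e-01  4.97701531e+02]
```

```bash
sed -i 's/^YAW=.*/YAW=12.4; O=np.array([609.6,-53.2])/' h.py
python3 clip.py; python3 - <<'E'
import cv2; a=cv2.imread('pics/w3.png'); cv2.imwrite('pics/w3c.png',cv2.resize(a[190:300,100:460],None,fx=2.2,fy=2.2,interpolation=cv2.INTER_CUBIC))
E
```

```text
90 1043 [(100, 14, np.float64(-113.0), np.float64(-113.0), np.float64(-112.0)), (110, 151, np.float64(-113.0), np.float64(-110.0), np.float64(-109.0)), (120, 104, np.float64(-110.0), np.float64(-110.0), np.float64(-109.0)), (130, 124, np.float64(-110.0), np.float64(-109.0), np.float64(-109.0)), (140, 144, np.float64(-110.0), np.float64(-109.0), np.float64(-108.0)), (150, 140, np.float64(-109.0), np.float64(-108.0), np.float64(-107.0))]
-90 1064 [(80, 21, np.float64(-98.0), np.float64(-98.0), np.float64(-97.0)), (100, 9, np.float64(-114.0), np.float64(-114.0), np.float64(-114.0)), (110, 153, np.float64(-114.0), np.float64(-111.0), np.float64(-110.0)), (120, 108, np.float64(-111.0), np.float64(-111.0), np.float64(-110.0)), (130, 118, np.float64(-111.0), np.float64(-110.0), np.float64(-109.0)), (140, 146, np.float64(-110.0), np.float64(-109.0), np.float64(-108.0)), (150, 136, np.float64(-109.0), np.float64(-108.0), np.float64(-107.0))]
box face y=55 [(60, np.float64(-98.0)), (70, np.float64(-97.8)), (80, np.float64(-97.9)), (90, np.float64(-97.9)), (100, np.float64(-97.9)), (110, np.float64(-97.9)), (120, np.float64(-98.2))]
t 17.98 tcp [449.8 -55.3 239.5] axes [[0.004, -0.176, 0.984], [-0.004, 0.984, 0.176], [-1.0, -0.004, 0.003]] yhead 100.2 F [ 0.4 -0.3  0.3] gap -0.3 j6 -113.5
turn about tool x (down): 0.1 or -179.9
[40.1, -121.8, 11.2]
[65.1, -121.0, 29.1]
[128.1, -120.7, 28.9]
[128.2, -119.9, 48.9]
```

View pics/w3c.png

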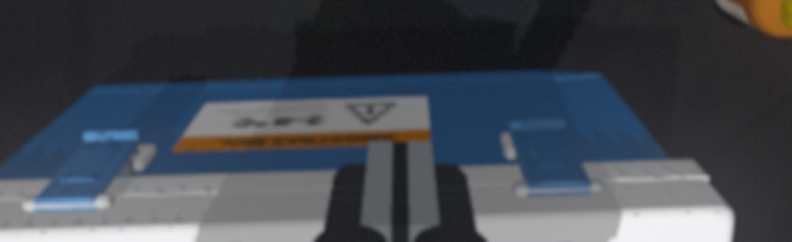

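Both flaps look flat on the front, clip 2 at (85,165) and clip 1 at (545,155). I fit the slopes precisely.

```bash
cat > slope.py <<'E'
from h import *
acc={90:[],-90:[],0:[]}
for _ in range(4):
    p,d,P,M,f,c=snap('wrist'); hsv=cv2.cvtColor(p,cv2.COLOR_RGB2HSV)
    a=np.radians(YAW); Q=P[...,:2]-O; bx=Q@[np.cos(a),np.sin(a)]; by=Q@[-np.sin(a),np.cos(a)]; Z=P[...,2]
    bl=(hsv[...,1]>90)&(abs(hsv[...,0].astype(int)-107)<12)
    for s in (90,-90):
        m=bl&(abs(by-s)<9)&(bx<-104)&(bx>-125)&(Z>113)&(Z<147); acc[s].append(np.c_[bx[m],Z[m]])
    m=bl&(abs(by-55)<12)&(bx<-85)&(bx>-110)&(Z>40)&(Z<118); acc[0].append(np.c_[bx[m],Z[m]])
for s in acc:
    A=np.concatenate(acc[s]); q=np.polyfit(A[:,1],A[:,0],1); print(s,len(A),'angle',round(q[0],3),'x@150',round(np.polyval(q,150),1),'x@110',round(np.polyval(q,110),1))
E
python3 slope.py
```

```text
90 1612 angle 0.045 x@150 -108.4 x@110 -110.2
-90 1657 angle 0.076 x@150 -108.3 x@110 -111.3
0 2521 angle -0.0 x@150 -97.9 x@110 -97.9
```

Clip 1 is at 0.045 rad and clip 2 at 0.076 rad. I press both again, lower on the flap and more briskly, so that inertia holds the box.

Call:
move_arm([
  [[0,-60,-10],-1],
  [[20,-115,5],-2],
  [[60,-121,10],-2],
  [[100,-121,14],-2],
  [[130,-121,16],-2],
  [[132,-121,20],-2],
  [[132,-121,25],-2],
  [[132,-121,37],-2],
  [[132,-121,50],-2],
  [[132,-121,50],-2],
  [[132,-121,20],-2],
  [[132,-121,10],-2],
])

```text
time: 19.68
tool_pos: [480.6, -173.0, 107.8]
tcp_rot: [-59.1, 89.8, -47.0]
ft_force: [-0.7, 0.0, -0.3]
finger_gap: 0.4
```

```bash
python3 - <<'E'
from h import *
plan([b2w((-160,-60,240)),b2w((-150,60,240)),b2w((-140,90,200)),b2w((-140,90,109)),b2w((-110,90,109))],axis=102.4)
E
python3 lid.py
```

```text
t 19.68 tcp [ 480.6 -173.   107.8] axes [[0.003, -0.21, 0.978], [-0.003, 0.978, 0.21], [-1.0, -0.003, 0.002]] yhead 102.1 F [-0.7  0.  -0.3] gap 0.4 j6 -127.6
turn about tool x (down): -0.3 or 179.7
[-132.3, 28.8, -8.1]
[-132.7, 148.9, 1.2]
[-92.8, 179.1, 11.0]
[-1.8, 179.4, 10.8]
[-1.7, 179.5, 40.8]
side ((637.8573608398438, -107.85044860839844), (207.30499267578125, 182.8630828857422), 14.542720794677734) bar [ 643.18956456 -115.76355916  186.68030016] 0.0
top ((620.4548950195312, -50.55863952636719), (207.82945251464844, 296.37298583984375), 14.866148948669434) bar [618.68085459 -50.79557788 186.17811466] 14.863268852233887
tcp box [-151.3173206   -89.6048603   108.14113028] [ 0.79048617 -0.6184086  -0.80171068]
```

Call:
move_arm([
  [[-40,10,-25],0],
  [[-90,40,-25],-2],
  [[-130,80,-20],-2.5],
  [[-132,115,-10],-2.5],
  [[-132,118,-10],-2.5],
  [[-132,118,-10],-2.5],
])

```text
time: 20.52
tool_pos: [446.3, -59.5, 239.5]
tcp_rot: [-58.9, 89.7, -44.2]
ft_force: [-0.5, -0.5, -0.7]
finger_gap: -0.0
```

```bash
sed -i 's/^YAW=.*/YAW=14.8; O=np.array([619.0,-51.0])/' h.py; python3 slope.py; python3 lid.py; python3 - <<'E'
from h import *
plan([b2w((-150,90,200)),b2w((-140,90,109)),b2w((-110,90,109))],axis=104.8)
E
```

```text
90 1711 angle 0.046 x@150 -108.5 x@110 -110.4
-90 1749 angle 0.075 x@150 -109.1 x@110 -112.1
0 1276 angle -0.0 x@150 -98.2 x@110 -98.2
side ((623.8915405273438, -53.79328918457031), (207.50204467773438, 296.22039794921875), 13.88424301147461) bar [622.30560382 -56.44050443 187.63730212] 14.094882011413574
top ((620.4148559570312, -50.47651672363281), (207.75672912597656, 296.66937255859375), 14.69959831237793) bar [617.61431738 -50.76977422 186.34589326] 14.90340518951416
tcp box [-169.574006     35.3778566   239.27745042] [ 0.1463216  -0.66505897 -0.14156341]
t 20.82 tcp [446.  -60.1 239.3] axes [[0.003, -0.25, 0.968], [-0.003, 0.968, 0.25], [-1.0, -0.004, 0.002]] yhead 104.5 F [ 0.1 -0.7 -0.1] gap -0.3 j6 -118.6
turn about tool x (down): -0.3 or 179.7
[39.1, 54.9, 19.2]
[130.1, 55.3, 29.0]
[130.2, 55.4, 59.0]
```

The slopes did not change after the hard press, so the flaps look to be at their stops, but clip 2's 0.075 leaves little margin. I try one press on clip 2 down and in on its lower end, because the downward load adds friction under the box.

```bash
python3 - <<'E'
from h import *
plan([b2w((-150,-90,200)),b2w((-135,-90,116)),b2w((-119,-90,116)),b2w((-119,-90,100))],axis=104.8)
E
```

```text
t 20.82 tcp [446.  -60.1 239.3] axes [[0.003, -0.25, 0.968], [-0.003, 0.968, 0.25], [-1.0, -0.004, 0.002]] yhead 104.5 F [ 0.1 -0.7 -0.1] gap -0.3 j6 -118.6
turn about tool x (down): -0.3 or 179.7
[39.8, -125.1, 20.1]
[123.8, -124.7, 35.0]
[123.8, -124.7, 51.0]
[139.8, -124.6, 51.0]
```

Call:
move_arm([
  [[0,-60,0],0],
  [[20,-110,15],0],
  [[50,-125,25],0],
  [[90,-125,35],0],
  [[122,-125,38],0],
  [[122,-125,44],0],
  [[122,-125,49],0],
  [[122,-125,51],0],
  [[125,-125,51.5],0],
  [[128,-125,52],0],
  [[130,-125,52],0],
  [[130,-125,52],0],
])

```text
time: 22.32
tool_pos: [528.5, -169.1, 113.3]
tcp_rot: [-59.4, 89.6, -44.9]
ft_force: [-16.3, 2.8, 24.9]
finger_gap: 0.2
```

Call:
move_arm([
  [[1.5,0,0.5],0],
  [[3,0,1],0],
  [[3,0,1],0],
])

```text
time: 22.7
tool_pos: [529.6, -169.5, 113.4]
tcp_rot: [-62.9, 89.6, -48.4]
ft_force: [-16.2, 1.4, 24.3]
finger_gap: 0.1
```

Call:
move_arm([
  [[1.5,0,0.5],0],
  [[3,0,1],0],
  [[3,0,1],0],
])

```text
time: 23.08
tool_pos: [530.5, -169.9, 113.3]
tcp_rot: [-65.6, 89.5, -51.1]
ft_force: [-17.3, 1.7, 22.7]
finger_gap: 0.2
```

Call:
move_arm([
  [[1.5,0,0.5],0],
  [[3,0,1],0],
  [[3,0,1],0],
])

```text
time: 23.45
tool_pos: [531.6, -170.3, 113.4]
tcp_rot: [-67.1, 89.4, -52.6]
ft_force: [-15.5, 1.4, 23.0]
finger_gap: -0.3
```

The press reached 24 N down and 16 N in. I back off and check.

Call:
move_arm([
  [[-8,0,-2],0],
  [[-12,0,-15],0],
  [[-50,10,-40],0],
  [[-100,50,-60],0],
  [[-126,100,-70],0],
  [[-126,125,-75],0],
  [[-126,125,-75],0],
])

```text
time: 24.32
tool_pos: [426.3, -66.0, 238.1]
tcp_rot: [-61.4, 89.3, -46.8]
ft_force: [0.5, -0.5, -0.3]
finger_gap: -0.0
```

```bash
python3 lid.py; python3 - <<'E'
from h import *
p,d,P,M,f,c=snap('wrist','w4.png'); Z=P[...,2]; hsv=cv2.cvtColor(p,cv2.COLOR_RGB2HSV)
m=(hsv[...,1]>90)&(abs(hsv[...,0].astype(int)-107)<12)&(Z>40)&(Z<95)&(P[...,0]<640)&(P[...,0]>430)
x,y=P[m][:,0],P[m][:,1]; k=np.ones(len(x),bool)
for _ in range(5):
    q=np.polyfit(y[k],x[k],1); e=x-np.polyval(q,y); k=abs(e-np.median(e[k]))<4
print('front yaw',-np.degrees(np.arctan(q[0])),q)
E
```

```text
side ((626.6055908203125, -52.39167785644531), (210.26992797851562, 297.3818664550781), 14.99271011352539) bar [624.37682476 -56.81245967 187.9149395 ] 15.64024543762207
top ((622.190185546875, -50.6214599609375), (207.013916015625, 297.35882568359375), 15.333564758300781) bar [620.20524298 -47.90002284 186.28932704] 15.49377727508545
tcp box [-190.12885875   33.35562872  237.44389866] [-0.14920106 -0.49308313 -0.94230476]
front yaw 15.436863843119845 [-2.76138224e-01  5.05131291e+02]
```

```bash
sed -i 's/^YAW=.*/YAW=15.4; O=np.array([620.9,-50.7])/' h.py; python3 slope.py; python3 - <<'E'
from h import *
plan([b2w((-150,90,200)),b2w((-135,90,116)),b2w((-119,90,116)),b2w((2,0,300)),b2w((2,0,168))],axis=105.4)
E
```

```text
90 1248 angle 0.032 x@150 -109.0 x@110 -110.3
-90 1751 angle 0.019 x@150 -108.6 x@110 -109.3
0 39 angle -0.021 x@150 -100.4 x@110 -99.6
t 24.68 tcp [426.8 -67.7 237.3] axes [[0.005, -0.249, 0.968], [-0.008, 0.968, 0.249], [-1.0, -0.009, 0.003]] yhead 104.4 F [ 0.8 -0.7 -0.4] gap -0.2 j6 -119.9
turn about tool x (down): -1.0 or 179.0
[36.9, 55.8, 40.6]
[120.9, 56.9, 55.3]
[121.0, 57.2, 71.3]
[-61.8, -32.5, 194.4]
[70.2, -31.3, 193.9]
```

Clip 2 is clearly further shut now, at 0.019 rad. I do the same to clip 1.

Call:
move_arm([
  [[0,35,10],-1],
  [[37,56,35],-1],
  [[75,57,50],-1],
  [[110,57,57],-1],
  [[119,57,61],-1],
  [[119,57,67],-1],
  [[119,57,71],-1],
  [[122,57,71.5],-1],
  [[125,57,72],-1],
  [[127,57,72.5],-1],
  [[127,57,73],-1],
])

```text
time: 26.05
tool_pos: [484.0, 4.3, 113.2]
tcp_rot: [-73.8, 89.4, -58.3]
ft_force: [-21.0, -0.8, 29.4]
finger_gap: -0.0
```

Call:
move_arm([
  [[1.5,0,0.5],0],
  [[3,0,1],0],
  [[3,0,1],0],
])

```text
time: 26.42
tool_pos: [484.8, 4.2, 113.1]
tcp_rot: [-76.4, 89.3, -61.0]
ft_force: [-19.3, -0.5, 27.2]
finger_gap: 0.1
```

Call:
move_arm([
  [[1.5,0,0.5],0],
  [[3,0,1],0],
  [[3,0,1],0],
])

```text
time: 26.8
tool_pos: [485.6, 4.1, 113.2]
tcp_rot: [-78.4, 89.3, -62.9]
ft_force: [-19.9, -0.8, 28.6]
finger_gap: 0.4
```

Call:
move_arm([
  [[-8,0,-2],0],
  [[-12,0,-15],0],
  [[-50,0,-40],0],
  [[-100,-20,-50],0],
  [[-126,-50,-60],0],
  [[-126,-57,-70],0],
  [[-126,-57,-70],0],
])

```text
time: 27.68
tool_pos: [432.0, -68.3, 238.9]
tcp_rot: [-80.2, 89.4, -64.8]
ft_force: [0.3, -0.8, 0.2]
finger_gap: -0.3
```

```bash
python3 lid.py; sed -i 's/^YAW=.*/YAW=14.6; O=np.array([622.0,-50.5])/' h.py; python3 slope.py; python3 - <<'E'
from h import *
plan([b2w((2,0,300))],axis=14.6)
E
```

```text
side ((627.4076538085938, -53.016357421875), (209.57131958007812, 296.2251281738281), 15.196515083312988) bar [625.49276356 -56.17508028 187.72729619] 15.433079719543457
top ((623.7201538085938, -50.26167297363281), (207.484130859375, 296.8514404296875), 15.116693496704102) bar [622.47563329 -50.75315893 186.70389287] 15.464754104614258
tcp box [-186.64069859   34.07771983  238.15218696] [ 0.22105491 -0.14663656 -0.74009224]
90 1277 angle 0.007 x@150 -109.4 x@110 -109.7
-90 1757 angle 0.019 x@150 -107.4 x@110 -108.1
0 250 angle -0.001 x@150 -98.4 x@110 -98.4
t 27.98 tcp [432.3 -67.4 238.7] axes [[0.004, -0.267, 0.964], [-0.01, 0.964, 0.267], [-1.0, -0.011, 0.001]] yhead 105.5 F [ 0.2 -0.5 -0.7] gap -0.1 j6 -120.7
turn about tool x (down): -89.1 or 90.9
[-60.7, -35.1, 189.3]
```

Both clips are now within 0.02 rad of shut. Next I move over the handle and turn the jaws across the bar.

Call:
move_arm([
  [[-40,0,0],10],
  [[-60,0,10],20],
  [[-60,-10,35],30],
  [[-60,-18,60],40],
  [[-60,-25,85],50],
  [[-60,-30,110],60],
  [[-60,-35,135],70],
  [[-60,-35,160],80],
  [[-60,-35,180],90],
  [[-60,-35,189],90.3],
  [[-60,-35,189],90.3],
  [[-60,-35,189],90.3],
], jaw=1)

```text
time: 29.48
tool_pos: [623.1, -50.0, 299.4]
tcp_rot: [4.5, 89.4, -70.1]
ft_force: [0.2, -0.4, -0.0]
finger_gap: 85.4
```

```bash
python3 - <<'E'
from h import *
p,d,P,M,f,c=snap('wrist','w5.png'); Z=P[...,2]; hsv=cv2.cvtColor(p,cv2.COLOR_RGB2HSV)
m=(Z>180)&(Z<195)&(hsv[...,1]>90)&(abs(hsv[...,0].astype(int)-107)<12)&(abs(P[...,0]-620)<60)
b=cv2.minAreaRect(P[m][:,:2].astype('float32')); print('bar',m.sum(),b,np.median(P[m],0))
m=(Z>155)&(Z<175)&(p.min(-1)>130); print('lid',cv2.minAreaRect(P[m][:,:2].astype('float32')))
plan([(*b[0],250),(*b[0],169)],axis=15.2)
E
```

```text
bar 2790 ((623.8712158203125, -49.595184326171875), (14.230005264282227, 146.6216583251953), 15.032716751098633) [621.29547319 -39.16810244 186.49435438]
lid ((624.2197265625, -50.938873291015625), (207.56686401367188, 297.9109191894531), 15.065382957458496)
t 29.52 tcp [623.1 -50.1 299.5] axes [[0.004, 0.965, 0.264], [-0.01, 0.264, -0.964], [-1.0, 0.001, 0.011]] yhead 15.3 F [-0.2 -0.1  0.1] gap 85.5 j6 -24.3
turn about tool x (down): 0.1 or -179.9
[49.5, 0.8, -0.8]
[130.5, 0.7, -1.7]
```

View pics/w5.png

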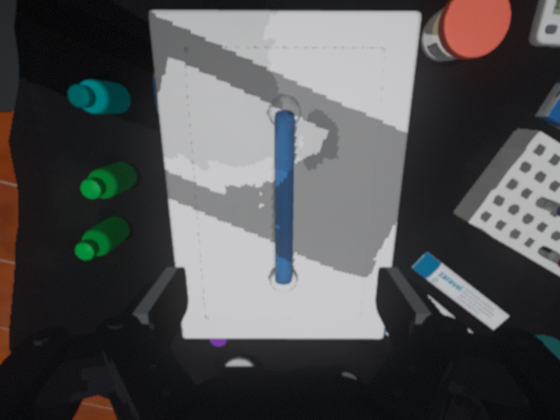

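The bar runs straight between the open jaws, from (285,110) to (284,280). I descend and grip it.

Call:
move_arm([
  [[40,0.8,-1],0],
  [[80,0.8,-1],0],
  [[110,0.8,-1],0],
  [[125,0.8,-1.5],0],
  [[131,0.8,-1.5],0],
  [[131,0.8,-1.5],0],
])

```text
time: 30.28
tool_pos: [624.5, -49.9, 169.5]
tcp_rot: [11.3, 89.3, -63.4]
ft_force: [0.5, -0.1, 0.4]
finger_gap: 85.7
```

Call:
move_arm([
  [[0,0,0],0],
  [[0,0,0],0],
  [[0,0,0],0],
  [[0,0,0],0],
  [[0,0,0],0],
  [[0,0,0],0],
  [[0,0,0],0],
  [[0,0,0],0],
], jaw=-1, squeeze=100)

```text
time: 31.28
tool_pos: [625.0, -49.8, 169.9]
tcp_rot: [16.7, 89.3, -58.0]
ft_force: [4.3, 1.8, 2.8]
finger_gap: 12.8
```

Call:
move_arm([
  [[-1,0,0],0],
  [[-3,0,0],0],
  [[-4,0,0],0],
  [[-6,0,0],0],
  [[-6,0,0],0],
])

```text
time: 31.9
tool_pos: [624.7, -49.8, 175.7]
tcp_rot: [14.5, 89.3, -60.2]
ft_force: [0.2, 0.7, -7.1]
finger_gap: 12.0
```

```bash
python3 - <<'E'
from h import *
plan([])
p,d,P,M,f,c=snap('side'); cv2.imwrite('pics/s7.png',cv2.resize(p[100:350,120:420],None,fx=2.4,fy=2.4)[:,:,::-1])
E
```

```text
t 31.9 tcp [624.7 -49.8 175.7] axes [[0.006, 0.964, 0.264], [-0.01, 0.264, -0.964], [-1.0, 0.003, 0.011]] yhead 15.3 F [ 0.2  0.7 -7.1] gap 12.0 j6 -24.2
```

View pics/s7.png

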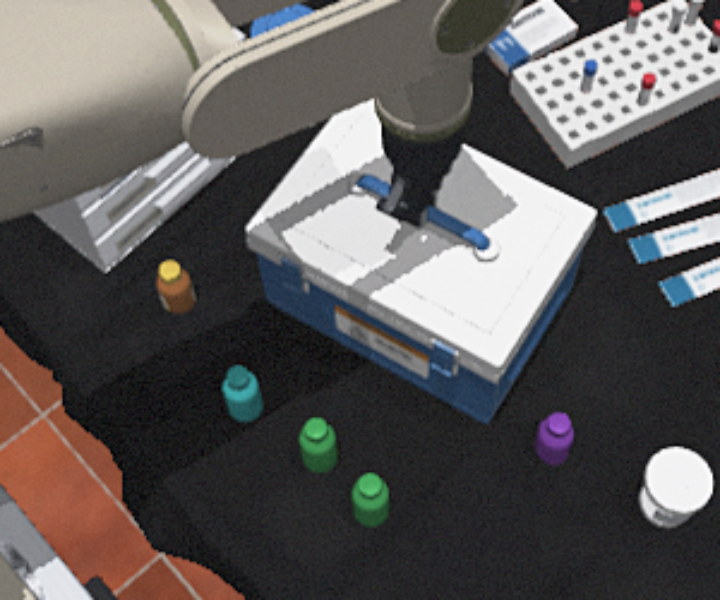

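The box hangs at 7.1 N with the lid shut, and the bottle stands upright and clear at (177,288). I lift to 10 cm.

Call:
move_arm([
  [[-4,0,0],0],
  [[-10,0,0],0],
  [[-18,0,0],0],
  [[-28,0,0],0],
  [[-38,0,0],0],
  [[-48,0,0],0],
  [[-58,0,0],0],
  [[-68,0,0],0],
  [[-78,0,0],0],
  [[-86,0,0],0],
  [[-92,0,0],0],
  [[-95,0,0],0],
])

```text
time: 33.45
tool_pos: [624.3, -48.8, 271.2]
tcp_rot: [16.4, 89.3, -58.2]
ft_force: [-0.3, 0.5, -7.4]
finger_gap: 12.6
```

Call:
move_arm([
  [[0,0,0],0],
  [[0,0,0],0],
  [[0,0,0],0],
  [[0,0,0],0],
  [[0,0,0],0],
  [[0,0,0],0],
], squeeze=120)

```text
time: 34.2
tool_pos: [624.3, -48.8, 271.2]
tcp_rot: [16.2, 89.3, -58.4]
ft_force: [0.2, -0.1, -7.0]
finger_gap: 12.1
```

```bash
python3 - <<'E'
from h import *
plan([])
p,d,P,M,f,c=snap('side'); cv2.imwrite('pics/s8.png',cv2.resize(p[70:350,120:420],None,fx=2.1,fy=2.1)[:,:,::-1])
m=(p.min(-1)>120)&(P[...,2]>240)&(P[...,2]<290)&(P[...,0]>480)&(P[...,1]<120)
A=np.c_[P[m][:,:2],np.ones(m.sum())]; z=P[m][:,2]; k=np.ones(len(z),bool)
for _ in range(6):
    q=np.linalg.lstsq(A[k],z[k],rcond=None)[0]; k=abs(A@q-z)<5
print('lid tilt rad',np.hypot(*q[:2]),q[:2],'z',np.median(z[k]),k.sum()); plan([])
E
```

```text
t 34.2 tcp [624.3 -48.8 271.2] axes [[0.006, 0.964, 0.264], [-0.01, 0.264, -0.964], [-1.0, 0.003, 0.012]] yhead 15.3 F [ 0.2 -0.1 -7. ] gap 12.1 j6 -24.2
lid tilt rad 0.004012985211950863 [ 4.01245784e-03 -6.50570731e-05] z 267.5267774613368 8047
t 34.25 tcp [624.3 -48.8 271.2] axes [[0.006, 0.964, 0.264], [-0.01, 0.264, -0.964], [-1.0, 0.003, 0.012]] yhead 15.3 F [-0.1 -0.2 -6.4] gap 11.9 j6 -24.2
```

View pics/s8.png

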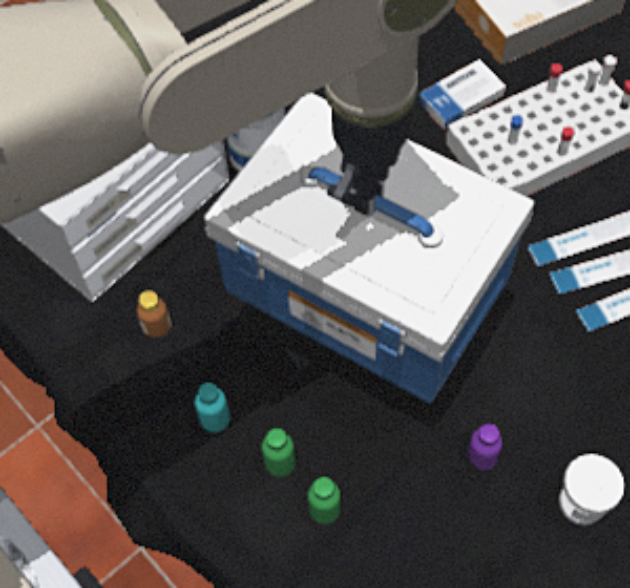

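The box hangs level with the lid at about z = 267. Both clips are flat at (248,258) and (391,335), and the bottle stands upright at (153,315). I hand in.

```bash
python3 -c "
from bench import r
r.hand_in(); print(r.sense()['ft_force'])"
```

```text
the job is handed in; nothing more can be done
the job is handed in; nothing more can be done
```

The box is held by its handle about 10 cm off the table, with both clips shut and the amber bottle standing on the table. I handed the job in at about 34 s of the 72 s allowed; hand-in reports no verdict.

- **Bottle:** I moved it by the cap to the front left of the box, at about x = 416, y = 126 mm. It stands upright and clear of the box in the last picture.
- **Clips:** The level pushes left the clips at about 0.045 and 0.075 rad, and pushed the box about 30 mm back and turned it about 3°. A down-and-in press then brought them to about 0.01 and 0.02 rad, measured before the lift. In the last picture both still look flat.
- **Lift:** The lid top was at about z = 267 mm, so the underside was about 100 mm up. Tilt was about 0.004 rad, the wrist carried about 7 N, and the TCP position did not change over the last readings.
- **Disagreed:** The fingers read 12 mm on a bar given as 16 mm, and 22 mm on the 24 mm cap. Both grips held without slipping.
- **Bystanders:** I did not measure the cups and the canister again after the lift, but none was touched as far as I could see.

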